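# Slide a lino printing block along the rail into the corner of a registration board

### The job

Without picking it up or tipping it, push the brown lino block with your fingertips squarely against the long aluminium rail of the registration board while it is still well short of the pocket, then slide it along the rail, keeping it against the rail, until it sits fully home in the red corner pocket at the rail's end. Leave the ink tin, the eraser and the other tools on the table where they are.

Things in the scene. Friction and masses are not known exactly. Their poses are not given: they have to be found in the camera images.
- block_centre (a point): Centre of the loose printing block: wood faced with brown lino, 50 mm along its x, 70 mm along its y, 22 mm high, about 80 g, sliding freely. It lies flat on the registration board, its long (y) side within about 0.4 rad of the rail's direction. z up.
- corner (a point): Inner corner of the pocket on the board's top face (9 mm above the table), where rail and end stop meet. x points across into the rail, y along the rail to the end stop, z up. Aluminium rail at x > 0, from y = -295 to +20 mm; red end stop at y > 0, from x = -75 to 0 mm; both 20 mm thick, 13 mm above the board. Block fully home: centre at x -25, y -35, z +11 mm, sides parallel to the axes.
- guide (a point): Middle of the short red guide's top face; it forms the pocket's robot side. Same axes as corner. It is 12 mm thick in x, 35 mm long in y, ends at the end stop, stands 13 mm above the board's face and leaves 54 mm between itself and the rail. A flared lip at its open end reaches 17 mm further back and 9 mm towards the robot. The pocket's floor is painted yellow.
- board: Plywood registration board, fixed, lying on the table, 9 mm thick; same axes as corner. It spans x -120 to +90, y -185 to +155 mm about its origin (on the table); corner lies at x +70, y +130 mm. The block starts on it with its centre 40 to 80 mm from where it would touch the rail, and 125 to 205 mm back from home.
- tin: Small black ink tin with a red lid, 42 mm diameter, 36 mm high, standing on the board beside the pocket, robot side; origin at the centre of its underside. Leave alone.
- eraser: White eraser, 22 x 46 x 14 mm, lying on the board's robot-side edge; origin at the centre of its underside. Leave alone.
- gouge_a: Gouge with a wooden handle (80 mm long, 29 mm thick) and steel blade to +x, 160 mm over all, on the table left of the board; origin under the handle's middle. Leave alone.
- gouge_b: A second, like gouge, on the table right of the board. Leave alone.
- tape: Roll of paper tape lying flat, 90 mm diameter, 24 mm high, on the table to the left; origin at the centre of its underside. Leave alone.
- offcut: White block 40 x 110 x 28 mm on the table to the right; origin at the centre of its underside. Leave alone.
- scissors: Scissors with red handles lying flat, about 165 mm long, 12 mm high, on the table to the right; origin near the pivot on the table. Leave alone.
- block: The same printing block; origin at the centre of its underside.
Things that resemble listed ones, but are neither listed nor needed, are in the scene too. What is meant by the block is not orange or white, and is the smaller of those in its own colour.

How it is judged:
By the outcome, as a careful person would: the job done as asked, in the order asked, and still so for the second after the job is handed in, with the robot touching nothing.
It also fails if it takes over 48 s, if anything falls off the work surface, if the arm or the gripper's body presses on something with over 40 N, if the wrist force passes 120 N, or if a joint passes its speed limit or range.

### The arm

A 7-joint arm with a two-finger parallel gripper is mounted at the origin on the work surface. World frame = base frame: x ahead of the robot, y to its left, z up, the work surface at z = 0. Lengths are in mm, angles in rad, forces in N, time in s.
With the tool pointing down it reaches from about 425 to 875 mm from the base axis. Payload 9.9 kg.
Tool frame: the origin (TCP) lies on the mounting face of the last link; the fingertips stand 173 mm ahead of it and the grasp point (between the pads) lies 155 mm ahead of it; z points along the fingers, y is the direction in which the jaws open and shut (so a half turn about z gives the same grasp; the last joint's range is limited). The gripper opens to 85 mm and grips with 20 to 120 N. Pads are 22 mm wide; open, the fingers measure 114 mm over their backs; the gripper's body (76 mm by 85 mm) begins 54 mm behind the grasp point. The pads swing forward as they close: fully open they stand 13 mm farther back than shut.
Start: joints at [1.25, 0.576, 0.025, 1.437, -0.015, 1.129, -0.057], TCP at [158.355, -656.169, 404.689] pointing down, gripper open.
Joint ranges: [-2.76, 2.76], [-0.34, 2.15], [-1.52, 1.57], [0.19, 2.46], [-1.09, 4.23], [0.17, 1.99], [-2.82, 2.82]. Speed limits (rad/s): [2.22, 2.22, 3.01, 3.01, 3.14, 3.14, 3.14].

### API

Orientations are given as [roll, pitch, yaw] about the fixed x, y, z axes, in that order (R = Rz(yaw) Ry(pitch) Rx(roll)).
In Python, from station import ctrl gives the robot as it stands. Calls block until the motion is done:
- ctrl.move_pose(position, orientation): joint-space move of the TCP to a pose.
- ctrl.servo_line(position, orientation=None, v=150): straight line of the TCP; orientation=None keeps the orientation; v is the mean speed in mm/s.
- ctrl.move_j(angles): joint-space move.
- ctrl.open() and ctrl.close(force=None): open the fingers fully, or close them until they stop; force is the grip in N (None keeps the last).
- ctrl.sleep(seconds).
- ctrl.inverse_kinematics(position, orientation): joint angles nearest the present ones, or None.
- ctrl.sense(): the state.
- ctrl.snapshot(name): name is "side" or "top"; returns a dict with "img" (400x640x3 uint8, red, green, blue), "intrinsics" (3x3 intrinsics, pixels), "extrinsics" (4x4, takes a point from world to camera coordinates). Camera axes: x right, y up, looking along -z (the intrinsics and any distortion apply to the point x, -y, -z); pixel columns grow to the right and rows downward; lengths in mm; the calibration is good to about 2 mm. A picture is of the moment at which its call begins. There is no depth.
A pose or a line that the arm cannot do raises ctrl.MotionError and nothing moves.
- ctrl.hand_in(): hands the job in, once; it reports no verdict.
The state is a dict: "t": time; "joint_positions": joint angles; "joint_vel": joint speeds; "joint_efforts": joint torques, N m; "eef_pos": TCP position; "ee_rot": TCP orientation; "contact_force": force on the tool from outside, world axes, zero at the start; "ft_torque": the same for the moment, N m; "width": finger opening in mm.
Only numpy, scipy, OpenCV 4.12 (cv2) and the standard library are available. Lean on these libraries where they do the work, as an engineer would, in place of code of your own. Each camera call takes 0.05 s, during which the arm holds its last target.

## Working session

There is one attempt and no reset: what is moved stays moved. The work goes in short steps, each a Python script; the robot and the scene stay as the last script left them, time stands still between calls to the robot, and variables do not carry over. Pictures are saved under pics/ and viewed, and the job is handed in when it is done.

```bash
ls; mkdir -p pics
python3 - <<'E'
from station import ctrl
import cv2,numpy as np
s=ctrl.sense();print(s['t'],s['eef_pos'],s['ee_rot'],s['width'],s['contact_force'])
for n in('top','side'):
    d=ctrl.snapshot(n);cv2.imwrite(f'pics/{n}0.png',d['img'][:,:,::-1]);print(d['intrinsics'],d['extrinsics'],[k for k in d])
    np.savez(f'pics/{n}0.npz',**{k:d[k] for k in('img','intrinsics','extrinsics')})
    if 'distortion' in d: print(d['distortion'])
E
```

```text
pics
0.0 [ 158.33225193 -655.99165548  403.83837233] [-3.13990814e+00  9.02927209e-05  2.36857291e-01] 85.5826626790755 [ 0.0298297  -0.14172934 -0.58172061]
[[478.0581044    0.         318.34591494]
 [  0.         478.0581044  195.20182412]
 [  0.           0.           1.        ]] [[-1.30495806e-02 -9.99842503e-01 -1.20281661e-02  1.76489932e+01]
 [ 9.91403526e-01 -1.45037481e-02  1.30033420e-01 -5.10897109e+02]
 [-1.30187394e-01 -1.02278847e-02  9.91436651e-01 -1.35596022e+03]
 [ 0.00000000e+00  0.00000000e+00  0.00000000e+00  1.00000000e+00]] ['img', 'intrinsics', 'extrinsics']
[[436.5946354    0.         324.24461451]
 [  0.         436.5946354  197.4562917 ]
 [  0.           0.           1.        ]] [[-8.79249522e-01 -4.76088486e-01 -1.61255142e-02  4.56754654e+02]
 [ 3.42887443e-01 -6.56024430e-01  6.72354184e-01 -2.10502591e+02]
 [-3.30678816e-01  5.85637858e-01  7.40053930e-01 -1.01125493e+03]
 [ 0.00000000e+00  0.00000000e+00  0.00000000e+00  1.00000000e+00]] ['img', 'intrinsics', 'extrinsics']
```

View pics/top0.png

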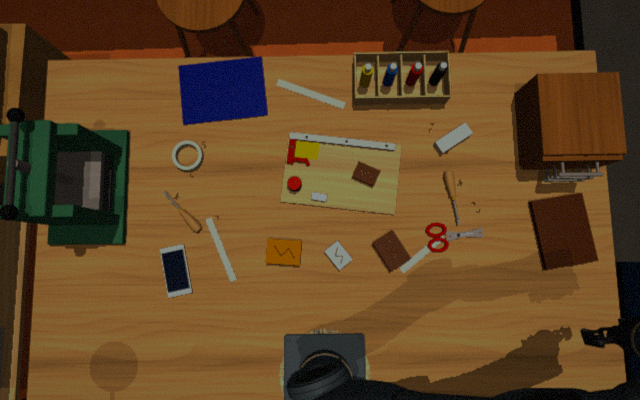

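View pics/side0.png

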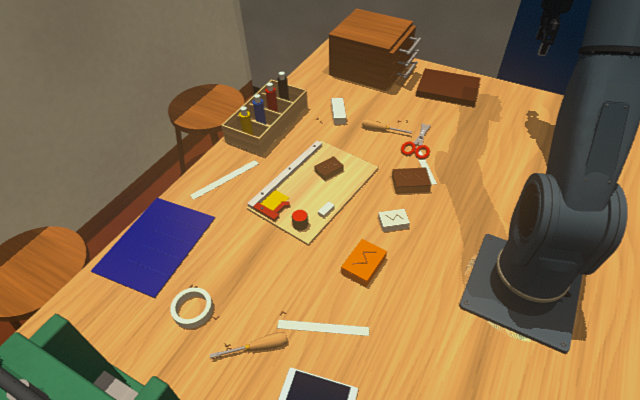

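The top view shows the block on the board at about (366,174). The rail runs from (290,137) to (395,146), the red/yellow pocket is at about (302,150), the tin at (294,184) and the eraser at (319,197). I'll enlarge both views next.

Run:
```python
import cv2
a=cv2.imread('pics/top0.png')[120:225,270:410];cv2.imwrite('pics/top0z.png',cv2.resize(a,None,fx=5.5,fy=5.5,interpolation=cv2.INTER_NEAREST))
a=cv2.imread('pics/side0.png')[135:250,240:385];cv2.imwrite('pics/side0z.png',cv2.resize(a,None,fx=5,fy=5,interpolation=cv2.INTER_NEAREST))
```

```text
(no output)
```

View pics/top0z.png

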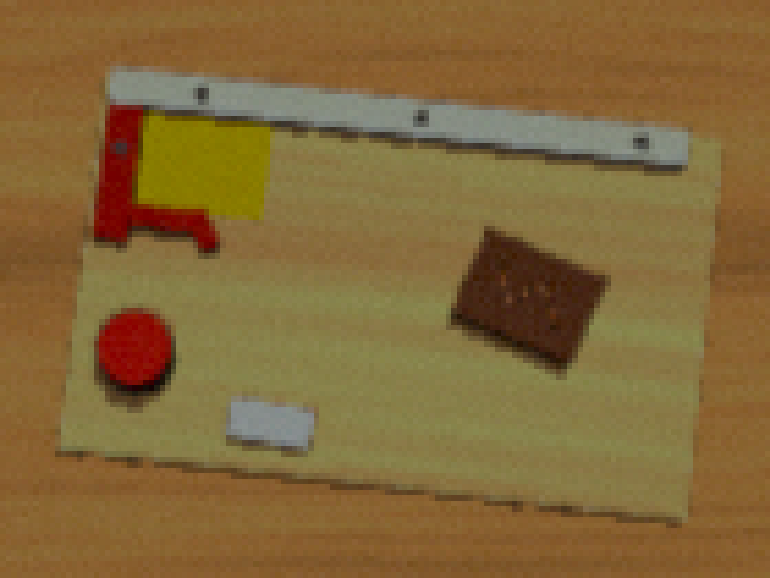

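View pics/side0z.png

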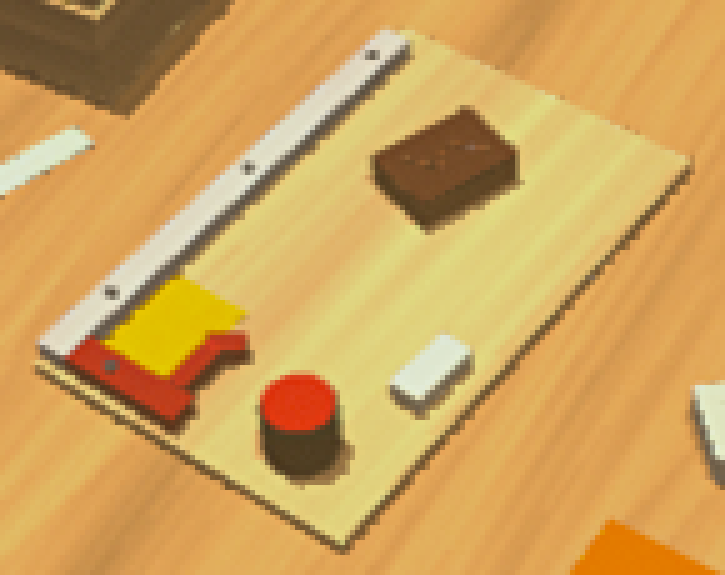

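```bash
cat > h.py <<'E'
import numpy as np,cv2
def ray(d,uv,z):
    K=d['intrinsics'];E=d['extrinsics'];R=E[:3,:3];t=E[:3,3]
    uv=np.atleast_2d(np.asarray(uv,float))
    c=np.c_[(uv[:,0]-K[0,2])/K[0,0],-(uv[:,1]-K[1,2])/K[1,1],-np.ones(len(uv))]
    o=-R.T@t; w=c@R
    return o+w*((z-o[2])/w[:,2])[:,None]
def big(m):
    n,l,s,c=cv2.connectedComponentsWithStats(m.astype(np.uint8)); 
    return l==1+np.argmax(s[1:,4])
def masks(d,box):
    x0,x1,y0,y1=box; im=d['img']; roi=np.zeros(im.shape[:2],bool);roi[y0:y1,x0:x1]=1
    h=cv2.cvtColor(im,cv2.COLOR_RGB2HSV).astype(int);H,S,V=h[...,0],h[...,1],h[...,2]
    return roi,H,S,V
def rectw(d,m,z):
    ys,xs=np.nonzero(m); p=ray(d,np.c_[xs,ys],z)[:,:2].astype(np.float32)
    return cv2.minAreaRect(p)
E
python3 - <<'E'
from h import *
for n,box in(('top',(275,405,128,217)),('side',(245,385,138,250))):
    d=dict(np.load(f'pics/{n}0.npz'));roi,H,S,V=masks(d,box)
    print(n)
    if n=='top': pts=[(331,152),(366,174),(366,182),(350,141),(290,153)]
    else: pts=[(330,165),(320,178),(335,177),(290,170),(262,210)]
    for u,v in pts: print((u,v),H[v,u],S[v,u],V[v,u],d['img'][v,u])
    w=big(roi&(S<45)&(V>110)); print('rail',rectw(d,w,22))
    b=roi&(H<14)&(S>90)&(V<130)&(V>(50 if n=='top' else 55)); b=big(b); print('block',rectw(d,b,31),b.sum())
    y=big(roi&(H>22)&(H<32)&(S>200)); print('yellow',rectw(d,y,9))
    o=d['img'][:,:,::-1].copy();o[w]=(255,0,0);o[b]=(0,255,0);o[y]=(255,0,255)
    x0,x1,y0,y1=box;cv2.imwrite(f'pics/m_{n}.png',cv2.resize(o[y0:y1,x0:x1],None,fx=4,fy=4,interpolation=0))
E
python3 -c "
import cv2,numpy as np
a=cv2.imread('pics/m_top.png');b=cv2.imread('pics/m_side.png')
h=max(a.shape[0],b.shape[0]);a=cv2.copyMakeBorder(a,0,h-a.shape[0],0,0,0);b=cv2.copyMakeBorder(b,0,h-b.shape[0],0,0,0)
m=np.hstack([a,b]);cv2.imwrite('pics/m0.png',cv2.resize(m,None,fx=790/m.shape[1],fy=790/m.shape[1],interpolation=3))"
```

```text
top
(331, 152) 22 127 137 [137 120  69]
(366, 174) 7 168 70 [70 35 24]
(366, 182) 13 246 58 [58 26  2]
(350, 141) 49 20 143 [136 143 132]
(290, 153) 1 255 118 [118   4   0]
rail ((675.3040161132812, -61.343505859375), (312.3895263671875, 18.45082664489746), 82.59426879882812)
block ((572.2789916992188, -127.67671203613281), (66.7899169921875, 51.420387268066406), 65.89297485351562) 341
yellow ((652.504638671875, 44.613887786865234), (70.32513427734375, 52.98902130126953), 82.59832000732422)
side
(330, 165) 13 167 116 [116  74  40]
(320, 178) 21 127 231 [231 196 116]
(335, 177) 23 119 231 [231 204 123]
(290, 170) 31 25 232 [231 232 209]
(262, 210) 6 219 193 [193  60  27]
rail ((674.9862060546875, -61.02903747558594), (312.1144714355469, 19.8113956451416), 82.19276428222656)
block ((573.9173583984375, -128.44857788085938), (64.2324447631836, 45.99277877807617), 65.53836059570312) 72
yellow ((653.561279296875, 40.307159423828125), (62.31187438964844, 50.88203811645508), 80.3284912109375)
```

View pics/m0.png

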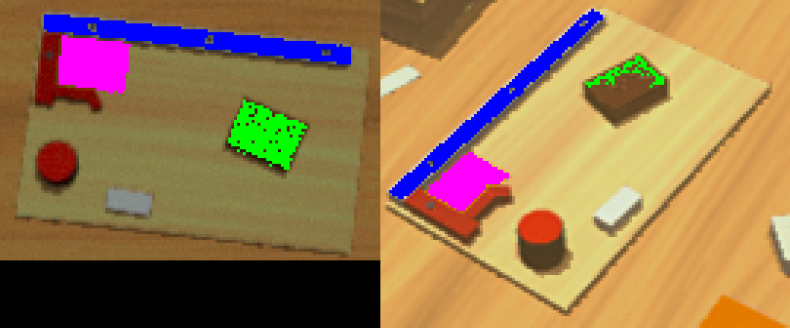

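Measurements (corner frame): corner at about (683.5, 76.4) with yaw −0.133, and the yellow floor centre predicted from it agrees to 1 mm. The block is at about (−83, −217) and turned −0.29 rad. All of this fits the stated ranges, so I'll start the push to the rail with the fingers closed.

```bash
cat >> h.py <<'E'
YAW=np.deg2rad(82.4-90); C=np.array([683.5,76.4])
RB=np.array([[np.cos(YAW),-np.sin(YAW)],[np.sin(YAW),np.cos(YAW)]])
def W(x,y,tip): p=C+RB@np.array([x,y]); return [p[0],p[1],tip+173]
def toC(p): return (np.asarray(p)[...,:2]-C)@RB
E
python3 - <<'E'
from h import *
from station import ctrl
for yw in (YAW,YAW+np.pi,YAW+np.pi/2,YAW-np.pi/2):
    for a in ((-150,-221,120),(-150,-221,14),(-60,-217,14),(-33,-290,14),(-30,-80,14),(-30,-80,150)):
        q=ctrl.inverse_kinematics(W(*a),[np.pi,0,yw]); print(round(yw,2),a,None if q is None else np.round(q,2))
E
```

```text
-0.13 (-150, -221, 120) [ 0.15  0.48 -0.01  1.98  0.01  0.68 -1.56]
-0.13 (-150, -221, 14) [ 0.11  0.66  0.05  2.07 -0.08  0.42 -1.47]
-0.13 (-60, -217, 14) [ 0.11  0.74  0.05  1.83 -0.07  0.58 -1.5 ]
-0.13 (-33, -290, 14) [ 0.24  0.77  0.03  1.73 -0.03  0.64 -1.42]
-0.13 (-30, -80, 14) [-0.11  0.77  0.05  1.74 -0.06  0.64 -1.72]
-0.13 (-30, -80, 150) [-0.02  0.6  -0.1   1.63  0.07  0.92 -1.84]
3.01 (-150, -221, 120) [ 0.62  0.56 -0.7   1.97  0.5   0.8   1.08]
3.01 (-150, -221, 14) [ 0.53  0.71 -0.58  2.05  0.7   0.59  0.89]
3.01 (-60, -217, 14) [ 0.55  0.82 -0.68  1.81  0.72  0.78  0.93]
3.01 (-33, -290, 14) [ 0.62  0.84 -0.64  1.71  0.66  0.81  1.12]
3.01 (-30, -80, 14) [ 0.34  0.86 -0.71  1.72  0.72  0.84  0.73]
3.01 (-30, -80, 150) [ 0.37  0.7  -0.78  1.61  0.54  1.06  0.88]
1.44 (-150, -221, 120) [ 0.41  0.5  -0.38  1.97  0.28  0.72 -0.27]
1.44 (-150, -221, 14) [ 0.33  0.66 -0.28  2.06  0.38  0.47 -0.37]
1.44 (-60, -217, 14) [ 0.35  0.75 -0.34  1.82  0.39  0.64 -0.35]
1.44 (-33, -290, 14) [ 0.44  0.79 -0.32  1.72  0.36  0.7  -0.2 ]
1.44 (-30, -80, 14) [ 0.12  0.78 -0.32  1.73  0.35  0.69 -0.52]
1.44 (-30, -80, 150) [ 0.19  0.63 -0.43  1.62  0.3   0.96 -0.48]
-1.7 (-150, -221, 120) [-0.14  0.52  0.43  1.99 -0.33  0.69 -2.78]
-1.7 (-150, -221, 14) [-0.1   0.7   0.38  2.07 -0.56  0.47 -2.57]
-1.7 (-60, -217, 14) [-0.13  0.79  0.44  1.84 -0.53  0.63 -2.64]
-1.7 (-33, -290, 14) [-0.01  0.83  0.45  1.74 -0.52  0.7  -2.55]
-1.7 (-30, -80, 14) [ 0.57  1.13 -1.3   1.71  1.15  1.27  2.  ]
-1.7 (-30, -80, 150) [ 0.58  0.91 -1.29  1.6   0.9   1.33  2.16]
```

Run:
```python
from h import *
from station import ctrl
O=[np.pi,0,YAW]
ctrl.close(20)
ctrl.move_pose(W(-150,-221,90),O)
ctrl.servo_line(W(-150,-221,14),O,v=120)
s=ctrl.sense();print(s['t'],s['width'],np.round(s['eef_pos'],1),toC(s['eef_pos']),np.round(s['contact_force'],2))
ctrl.servo_line(W(-66,-221,14),O,v=60)
s=ctrl.sense();print(s['t'],toC(s['eef_pos']),s['eef_pos'][2],np.round(s['contact_force'],2))
for n in('top','side'):
    d=ctrl.snapshot(n);cv2.imwrite(f'pics/{n}1.png',d['img'][:,:,::-1])
    np.savez(f'pics/{n}1.npz',**d)
    x0,x1,y0,y1=(275,405,120,217) if n=='top' else (245,385,138,250)
    cv2.imwrite(f'pics/{n}1z.png',cv2.resize(d['img'][y0:y1,x0:x1,::-1],None,fx=5,fy=5,interpolation=0))
```

```text
3.975 0.1065350309190974 [ 505.8 -123.   187.3] [-149.79973955 -221.16504762] [ 0.23  0.94 -0.02]
5.525 [ -66.18545923 -220.9864762 ] 187.04600142477335 [-0.32 -0.03 -0.61]
```

View pics/top1z.png

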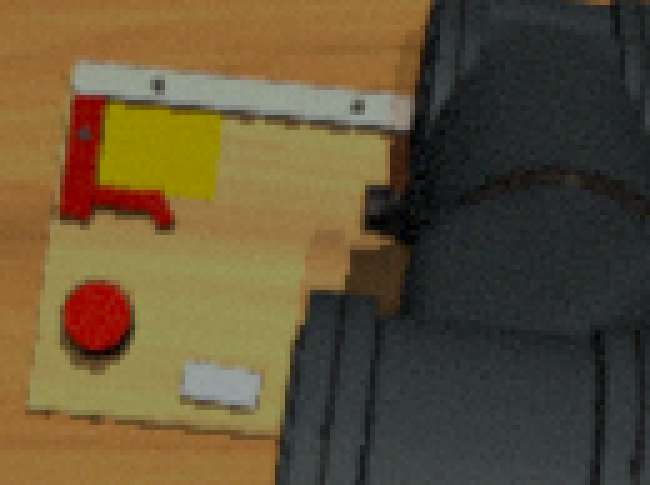

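View pics/side1z.png

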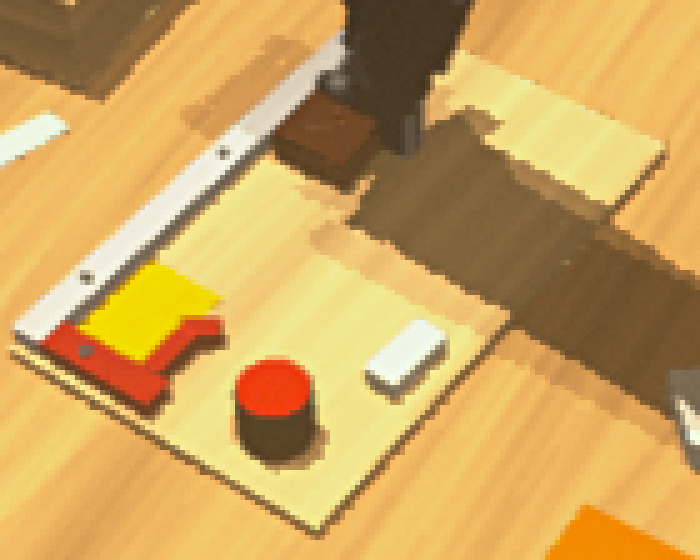

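In the side view the block (zoomed around (325,140)) lies nearly parallel to the rail with a small gap left, and the finger is behind it. I'll close in by force.

Run:
```python
from h import *
from station import ctrl
O=[np.pi,0,YAW]
f0=np.array(ctrl.sense()['contact_force'])
x=-66
while x<-54:
    x+=0.7; ctrl.servo_line(W(x,-221,14),O,v=30)
    s=ctrl.sense(); f=RB.T@(np.array(s['contact_force'])-f0)[:2]
    print(round(x,1),toC(s['eef_pos']).round(1),f.round(1),round(s['t'],2))
    if f[0]<-10: break
```

```text
-65.3 [ -65.4 -221.1] [-0.4 -0.1] 5.88
-64.6 [ -64.6 -221. ] [-1.6  0.4] 6.12
-63.9 [ -63.8 -221. ] [-0.7 -0.7] 6.38
-63.2 [ -63.1 -221. ] [-0.4  0.2] 6.62
-62.5 [ -62.4 -221. ] [-0.4  0.8] 6.88
-61.8 [ -61.7 -221. ] [0.7 0.4] 7.12
-61.1 [ -61.4 -220.9] [-2.9  0.7] 7.38
-60.4 [ -61.  -220.9] [-5.1  1. ] 7.62
-59.7 [ -60.8 -220.8] [-6.4  2.4] 7.88
-59.0 [ -60.5 -220.7] [-9.4  0.1] 8.12
-58.3 [ -60.2 -220.7] [-10.7   1.9] 8.38
```

Rail contact came at x = −61.4, as predicted (−61). Now I'll back off, lift, turn and look.

Run:
```python
from h import *
from station import ctrl
O=[np.pi,0,YAW]
ctrl.servo_line(W(-75,-221,14),O,v=60)
ctrl.servo_line(W(-110,-240,70),O,v=150)
ctrl.move_pose(W(-33,-335,80),[np.pi,0,YAW+np.pi/2])
print(ctrl.sense()['t'])
for n in('top','side'):
    d=ctrl.snapshot(n);cv2.imwrite(f'pics/{n}2.png',d['img'][:,:,::-1])
    np.savez(f'pics/{n}2.npz',**d)
    x0,x1,y0,y1=(275,405,120,217) if n=='top' else (245,385,138,250)
    cv2.imwrite(f'pics/{n}2z.png',cv2.resize(d['img'][y0:y1,x0:x1,::-1],None,fx=5,fy=5,interpolation=0))
```

```text
10.625
```

View pics/top2z.png

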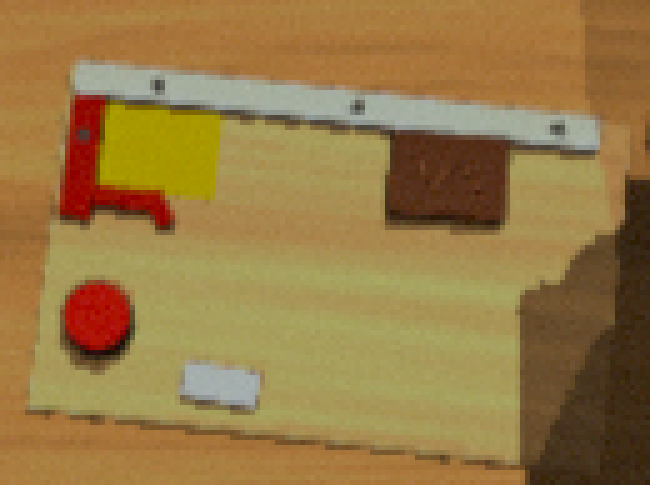

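View pics/side2z.png

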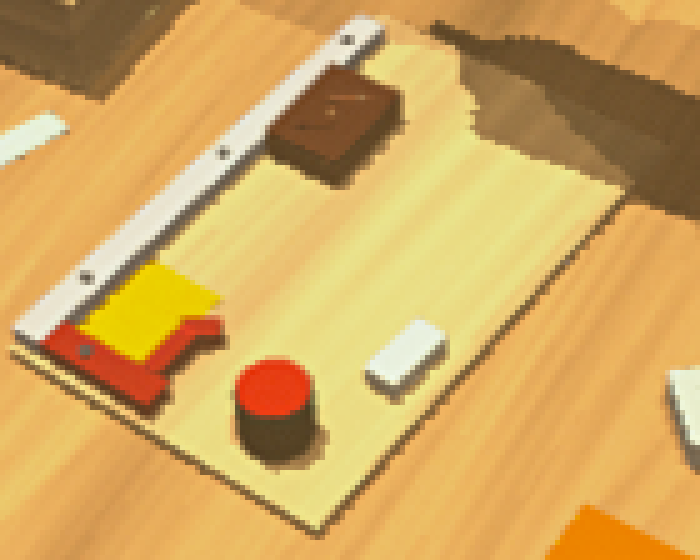

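Run:
```python
from h import *
d=dict(np.load('pics/top2.npz'));roi,H,S,V=masks(d,(275,405,128,180))
b=roi&(H<14)&(S>90)&(V<130)&(V>50); b[:,385:]=0;b=big(cv2.morphologyEx(b.astype(np.uint8),cv2.MORPH_CLOSE,np.ones((3,3))))
r=rectw(d,b,31);print(r,toC(np.array(r[0])))
```

```text
((628.3848876953125, -125.10942077636719), (68.01172637939453, 52.266624450683594), 84.58480072021484) [ -27.98004722 -207.02859518]
```

Top view: the block, zoomed (390–508, 135–228), lies flush and parallel to the rail (lower edge slope 0.096 against the rail's 0.10). Its centre is at about (−26, −207), 172 mm short of home. Next I slide it along the rail.

Run:
```python
from h import *
from station import ctrl
O=[np.pi,0,YAW+np.pi/2]
ctrl.servo_line(W(-33,-275,60),O,v=150)
ctrl.servo_line(W(-33,-275,14),O,v=100)
f0=np.array(ctrl.sense()['contact_force'])
ctrl.servo_line(W(-33,-253,14),O,v=60)
for i,y in enumerate((-200,-150,-110)):
    ctrl.servo_line(W(-33+1.5*(i+1),y,14),O,v=60)
    s=ctrl.sense(); f=RB.T@(np.array(s['contact_force'])-f0)[:2]
    print(toC(s['eef_pos']).round(1),f.round(1),round(s['t'],2))
d=ctrl.snapshot('side');np.savez('pics/side3.npz',**d)
x0,x1,y0,y1=(245,385,138,250);cv2.imwrite('pics/side3z.png',cv2.resize(d['img'][y0:y1,x0:x1,::-1],None,fx=5,fy=5,interpolation=0))
d=ctrl.snapshot('top')
x0,x1,y0,y1=(275,405,120,217);cv2.imwrite('pics/top3z.png',cv2.resize(d['img'][y0:y1,x0:x1,::-1],None,fx=5,fy=5,interpolation=0))
```

```text
[ -31.4 -200.4] [0.5 0.8] 13.46
[ -29.9 -150.4] [-0.2 -0. ] 14.44
[ -28.4 -110.2] [-0.2 -0.3] 15.26
```

View pics/side3z.png

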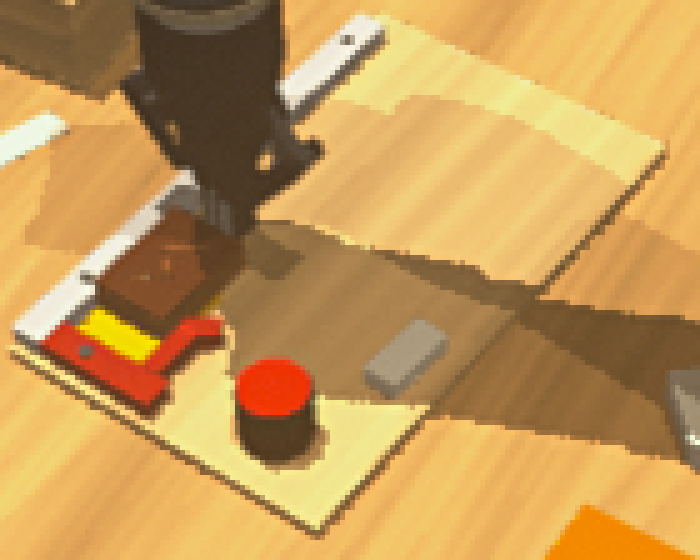

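View pics/top3z.png

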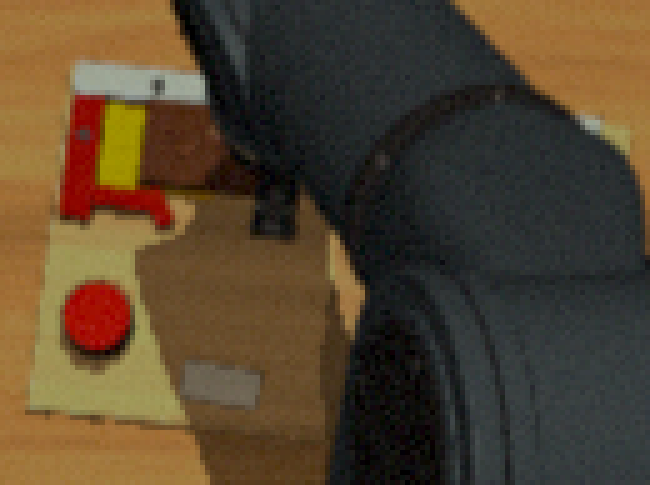

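The block, in zoomed side view (100–240, 215–330), is still parallel to the rail, its leading end is entering the pocket, and a yellow strip remains ahead of it. I'll finish under force watch.

Run:
```python
from h import *
from station import ctrl
O=[np.pi,0,YAW+np.pi/2]
f0=np.array(ctrl.sense()['contact_force'])
ctrl.servo_line(W(-28,-87,14),O,v=50)
y=-87
while y<-74:
    y+=0.8; ctrl.servo_line(W(-28,y,14),O,v=30)
    s=ctrl.sense(); f=RB.T@(np.array(s['contact_force'])-f0)[:2]
    print(round(y,1),toC(s['eef_pos']).round(1),f.round(1),round(s['t'],2))
    if f[1]<-12: break
ctrl.servo_line(W(-30,-95,14),O,v=60)
ctrl.servo_line(W(-33,-130,80),O,v=150)
ctrl.move_pose(W(-60,-300,120),O)
s=ctrl.sense();print(s['t'])
for n in('top','side'):
    d=ctrl.snapshot(n);np.savez(f'pics/{n}4.npz',**d)
    x0,x1,y0,y1=(275,405,120,217) if n=='top' else (245,385,138,250)
    cv2.imwrite(f'pics/{n}4z.png',cv2.resize(d['img'][y0:y1,x0:x1,::-1],None,fx=5,fy=5,interpolation=0))
```

```text
-86.2 [-28.  -86.5] [0.3 0.2] 16.22
-85.4 [-28.  -85.4] [ 1.1 -0.1] 16.47
-84.6 [-28.  -84.5] [ 0.9 -0.2] 16.72
-83.8 [-28.  -83.7] [-0.2 -0.2] 16.97
-83.0 [-28.  -82.9] [ 0.1 -0.6] 17.22
-82.2 [-28.  -82.4] [ 1.  -1.4] 17.47
-81.4 [-27.9 -82.2] [ 0.9 -4.6] 17.72
-80.6 [-27.9 -82. ] [ 0.9 -7.4] 17.97
-79.8 [-27.9 -81.9] [ 0.6 -8.1] 18.22
-79.0 [-27.9 -81.7] [ -0.  -10.6] 18.47
-78.2 [-27.9 -81.5] [ -0.6 -12.5] 18.72
20.5417
```

View pics/top4z.png

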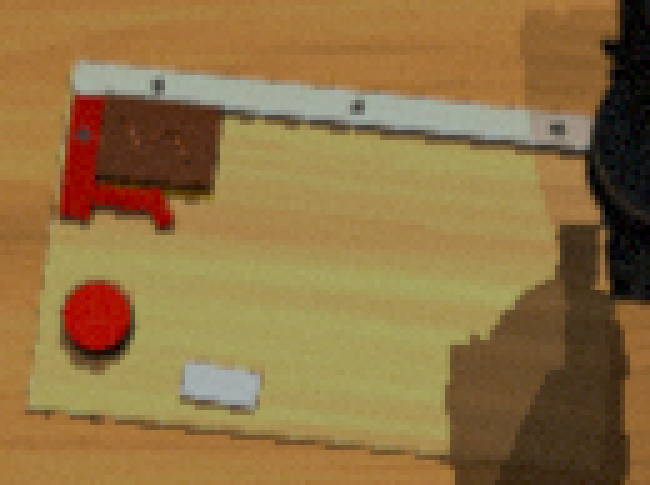

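View pics/side4z.png

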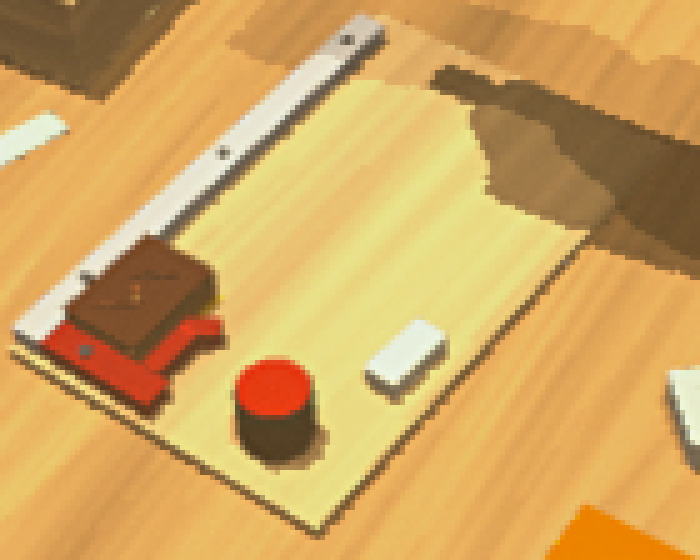

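Both views show the block in the pocket, flush to the end stop at left and to the rail, with the sliver of yellow only on the guide side. One numeric check before handing in.

Run:
```python
from h import *
from station import ctrl
d=dict(np.load('pics/top4.npz'));roi,H,S,V=masks(d,(294,325,135,170))
b=roi&(S<235)&(H<15)&(V<110)&(V>40); b=big(cv2.morphologyEx(b.astype(np.uint8),cv2.MORPH_OPEN,np.ones((3,3))))
r=rectw(d,b,31);print(r,toC(np.array(r[0])))
a=np.load('pics/top0.npz')['img'].astype(int);m=np.abs(a-d['img']).sum(2)
print('tin/eraser diff',m[174:195,285:304].mean(),m[190:204,310:330].mean(),'bg',m[200:208,300:330].mean())
s=ctrl.sense();print(s['t'],s['joint_vel'],s['contact_force'])
ctrl.hand_in()
```

```text
((653.2415771484375, 45.30682373046875), (68.76380157470703, 50.676822662353516), 83.28871154785156) [-25.8803477 -34.8219093]
tin/eraser diff 56.5062656641604 80.64285714285714 bg 67.52916666666667
20.6417 [-0.00894515 -0.00300898  0.00279003 -0.00375761  0.00161671  0.00210675
  0.00265591] [0.76829005 0.50418053 0.45578209]
the job is handed in; nothing more can be done
```

I pushed the block square against the rail with closed fingertips, about 172 mm short of home. I then slid it along the rail into the pocket until it met the end stop with about 12 N. The arm was withdrawn and the job handed in at about 20.6 s.

**Last checks:**
- **Position:** the top view puts the block centre at (−25.9, −34.8) mm in the corner frame, against a target of (−25, −35).
- **Angle:** its side reads 83.3° against the rail's 82.4°, which is within the pixel noise.
- **Squareness at the rail:** before sliding, the automatic fit read 84.6° against 82.4°. By eye, the block's edge was parallel to the rail.
- **End-stop contact:** it came about 1.4 mm earlier than I predicted, within the calibration error. Both pictures show the block flush with the stop and the rail.
- **Other objects:** the tin and eraser look unmoved in the pictures. The pixel-difference check on them proved nothing, because the background differed by a similar amount. I did not measure the tools on the table, but the arm never came near them at low height.

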